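# Start a reading on the loaded colorimeter

## Task

Two colorimeters stand on the bench, and one of them has a yellow-capped vial in its sample well. On that one press down the raised end of the red rocker to switch it on, then push the blue zero key fully in (it stays in), then press the green read key fully down and finish while still holding it down. Leave the other colorimeter untouched, do not lift or shift the vial, and disturb nothing else on the bench.

Things in the scene. Friction and masses are not known exactly. Their poses are not given: they have to be found in the camera images.
- inst_a: Light grey benchtop colorimeter, fixed, 210 (x) by 200 (y) mm, with the yellow-capped vial. Origin: centre of its underside. Its -x side, towards the robot, turned up to 0.25 rad, has the flat panel, top 75 mm up, x -105 to -15. Rear block x +15 to +105, 120 mm high, fixed dial to 136 mm. Rocker, blue and green key stand in a row along y at x = -58, at y = -62, 0, 62 mm, in random order.
- inst_b: The other colorimeter, same model, size and axes as inst_a, with an empty round well (26 mm wide, black collar) in its rear block; it has a red rocker and a blue and a green key of its own, of the same heights. Origin: centre of its underside. To be left alone.
- vial: Glass sample vial, 24 mm in diameter, 58 mm tall, with a yellow cap 28 mm in diameter; it stands in the well of inst_a and its cap's top is 143 mm above the table. Origin: centre of its underside. Loose; must stay in place.
- rocker (a joint): Red rocker of inst_a: flat paddle 50 mm (along inst_a's x) by 26 by 6 mm, pivoting at mid-length 11 mm above the panel. 0 to 0.06 rad at the start: off, the end towards the robot raised; 0.48 rad: fully on, that end down. Friction holds it where it is left (0.035 N m, about 2 N at the end).
- rocker_on (a point): Point on the top face of the rocker's raised, robot-side end (white mark), 18 mm from the pivot; about 18 mm above the panel (93 mm above the table) when off, about 9 to 10 mm above the panel when fully on. Moves and tips with the rocker; take the direction of the panel from inst_a.
- zero_key (a joint): Travel of the blue round zero key of inst_a: 0 out, 0.006 m fully in. No spring: friction of 2.5 N, it stays in where it is pushed.
- zero_top (a point): Centre of the top of the blue zero key (28 mm in diameter), 14 mm above the panel (89 mm above the table) when out, 8 mm above it when fully in; its black bezel, 38 mm in diameter, is 4 mm high.
- read_key (a joint): Travel of the green round read key of inst_a: 0 up, 0.006 m fully down. Spring return: 1.5 N to start, 5.1 N when fully down.
- read_top (a point): Centre of the top of the green read key (28 mm in diameter), 14 mm above the panel (89 mm above the table) when up, 8 mm above it when fully down; its black bezel, 38 mm in diameter, is 4 mm high.
- read_base: Black bezel of the green read key on inst_a's panel, which carries the key. Origin: centre of its underside, on the panel.
- spare_vial: Loose spare vial with a white cap, 28 mm in diameter, 58 mm tall. Origin: centre of its underside. Bystander.
- beaker: Loose glass beaker, 60 mm in diameter, 75 mm tall. Origin: centre of its underside. Bystander.
- reagent: Loose amber bottle with a blue cap, 64 mm in diameter, 130 mm tall. Origin: centre of its underside. Bystander.
- rinse: Loose white bottle with a red cap, 66 mm in diameter, 150 mm tall. Origin: centre of its underside. Bystander.
- tip_box: Loose blue box, 85 by 120 by 60 mm. Origin: centre of its underside. Bystander.
- marker: Loose black marker lying flat, 130 by 16 by 16 mm. Origin: centre of its underside. Bystander.
- mortar: Loose white ceramic bowl, 90 mm in diameter, 50 mm tall. Origin: centre of its underside. Bystander.

How it is judged (in metres and radians):
On the way, in this order (a step that is already met when the one before it is completed fails the run):
1. the red rocker is on, both keys still out (value of joint rocker above 0.4 rad and value of joint each of zero_key, read_key below 0.003 m), for 0.1 s.
2. the blue zero key is in, the green key still up (value of joint zero_key above 0.0045 m and value of joint rocker above 0.38 rad and value of joint read_key below 0.003 m), for 0.1 s.
3. the green read key is down (value of joint each of read_key, zero_key above 0.0045 m and value of joint rocker above 0.38 rad), for 0.2 s.
At the end, for the whole second after the job is handed in: The rocker is on (above 0.38 of 0.48 rad), the zero key is in (above 4.5 of 6 mm), the read key is held down (above 4.5 of 6 mm) by the fingers with more than 1 N, and the vial is within 10 mm of where it stood (all of step 3 and contact force between the fingers and read_base above 1 N and distance of vial from where it was at the start of the episode below 0.01 m); the arm keeps its last pose, push and grip.
It fails at once if the blue or green key is pressed before the rocker is on (value of joint rocker below 0.38 rad and value of joint any of zero_key, read_key above 0.003 m).
It fails at once if the green key is pressed before the blue key is in (value of joint zero_key below 0.004 m and value of joint read_key above 0.003 m).
It fails at once if the other colorimeter is touched (contact force between any of the arm, the fingers and inst_b above 1 N).
It fails at once if the vial is lifted or shifted by more than 10 mm (distance of vial from where it was at the start of the episode above 0.01 m).
It fails at once if something else on the bench is moved by more than 15 mm (distance of any of spare_vial, beaker, reagent, rinse, tip_box, marker, mortar from where it was at the start of the episode above 0.015 m).
It also fails if it takes over 35 s, if anything falls off the work surface, if the arm or the gripper's body presses on something with over 40 N, if the wrist force passes 120 N, or if a joint passes its speed limit or range.

## Robot

A 6-joint arm with a two-finger parallel gripper is mounted at the origin on the work surface. World frame = base frame: x ahead of the robot, y to its left, z up, the work surface at z = 0. Lengths are in m, angles in degrees, forces in N, time in s.
With the tool pointing down it reaches from about 0.3 to 0.825 m from the base axis. Payload 5.4 kg.
Tool frame: the origin (TCP) lies midway between the tips of the shut fingers; the grasp point (between the pads) lies 19 mm behind it (manip.grip_depth is the distance from the TCP to the grasp point, in m); z points along the fingers, y is the line along which they close (so a half turn about z gives the same grasp; the last joint's range is limited). The gripper opens to 92 mm and grips with 3 to 60 N. Pads are 20 mm wide; open, the fingers measure 128 mm over their backs; the gripper's body (75 mm by 189 mm) begins 69 mm behind the grasp point.
Start: joints at [54.483, 9.076, 91.501, -0, 79.423, -12.038], TCP at [0.229, 0.527, 0.215] pointing down, gripper open.
Joint ranges: [-166.64, 166.64], [-54.1, 131.32], [10.49, 154.53], [-73.88, 253.88], [9.74, 151.15], [-171.62, 171.62]. Speed limits (degrees/s): [147.25, 147.25, 180, 180, 180, 180].

## Interface

Orientations are given as a 3x3 rotation matrix whose columns are the frame's x, y, z axes.
In Python, from cell import manip gives the robot as it stands. The module is installed in compiled form; this text tells all that it offers.
- The arm moves only by the shell command python3 -m handwheel 'ROWS' [FORCE]. ROWS is JSON, a list of rows, each an object with "grip": the opening, from 0 (shut) to 1 (fully open); "slide": the shift along the world's x, y, z in mm, a list of three; "spin": the turn about the world's z in degrees. In form: [{"grip": grip, "slide": [tx, ty, tz], "spin": spin}, ...]. A call has 1 to 10 rows; each row is the pose to reach, as a shift and turn from the pose commanded when the call began; what a row does not reach only later rows make up. A row lasts 1/10 s, in which the tool goes at most 50 mm and 8.59 degrees, less where a joint would pass 70% of its speed; a pose out of reach is approached as far as the arm can. A call with a gripper value outside its range is refused whole. The fingers move at their own pace and stop on an object; FORCE is the grip in N (left out, the last holds). Time passes only in rows, so rows that repeat a pose let the fingers close. It gives the time, the measured TCP pose, the force, the opening and the grip force at its end, in the units of the state.
- manip.sense(): the state, without advancing time (a new reading comes with each control period).
- manip.grab_frame(name): name is "scene" or "top" or "wrist"; returns (picture, depth): 400x640x3 uint8, blue, green, red; 400x640 float32, m along the optical axis (not along the pixel's ray), 0 where there is no reading.
- manip.camera_model(name): a dict with "fx", "fy", "cx", "cy" (pixels), "origin" and "attitude" of the camera in the world; the wrist camera has in their place "T_tool_cam" (4x4, takes a point from camera to tool coordinates, whose origin is the TCP and whose axes are the flange's). Camera axes: x right, y down, z forward; pixel columns grow to the right and rows downward; lengths in m; the calibration is good to about 2 mm. A picture is of the moment at which its call begins: read the wrist's pose just before it. camera_model takes no time and is no camera call.
- manip.close_job(): hands the job in; it is judged then, once.
Trained networks look in the newest picture that a camera, given by its name, has taken for a name from the list of things; names that differ only in an ending like _2 or _b are one class to them, and where a whole thing is asked for, a point or a joint stands for the part that bears it (a point fixed in the world has none). Each returns a list of dicts, best first, with "p" (0 to 1); they miss things now and then, are a little off and sometimes report something else, mostly with a low value. They report only what shows in the picture. A call takes as long as a camera call.
- manip.regions_of(target, camera): "pixels" (400x640 bool, what is visible of it) and "location" ([column, row] in pixels, amid what is visible of it).
The state is a dict: "time_s": time; "q": joint angles; "qd": joint speeds; "joint_torque": joint torques, N m; "position": TCP position; "tool_rot": TCP orientation; "wrist_force": force on the tool from outside, world axes, zero at the start; "wrist_torque": the same for the moment, N m; "width": finger opening in m; "finger_force": force on a finger pad.
Only numpy, scipy, OpenCV 4.12 (cv2) and the standard library are available. Lean on these libraries where they do the work, as an engineer would, in place of code of your own. Each camera call takes 0.05 s, during which the arm holds its last target. There are 200 camera calls.

## Working session

There is one attempt and no reset: what is moved stays moved. The work goes in short steps, Python scripts to look and compute and a shell command to move; the robot and the scene stay as the last step left them, time stands still between calls to the robot, and variables do not carry over. Pictures are saved under pics/ and viewed, at most 10 in all, crops included, and the job is handed in when it is done.

```bash
mkdir -p pics; cat > h.py <<'E'
import numpy as np, cv2
from cell import manip
def cam(name):
    s=manip.sense(); im,d=manip.grab_frame(name); m=manip.camera_model(name)
    if name=="wrist":
        T=np.eye(4);T[:3,:3]=s["tool_rot"];T[:3,3]=s["position"];T=T@np.array(m["T_tool_cam"]);R,o=T[:3,:3],T[:3,3]
    else: R,o=np.array(m["attitude"]),np.array(m["origin"])
    v,u=np.mgrid[:400,:640]
    P=np.stack([(u-m["cx"])/m["fx"]*d,(v-m["cy"])/m["fy"]*d,d],-1)@R.T+o
    return im,d,P
E
python3 - <<'E'
from h import *
s=manip.sense(); print(s["position"],s["tool_rot"],s["width"],s["wrist_force"])
for c in ("top","scene"):
    im,d,P=cam(c); cv2.imwrite(f"pics/{c}1.png",im)
    for t in ("inst_a","vial","rocker","zero_key","read_key","rinse","reagent","spare_vial","beaker","tip_box","marker","mortar"):
        for r in manip.regions_of(t,c)[:3]:
            k=r["pixels"]&(d>0); q=P[k]
            if len(q): print(c,t,round(r["p"],2),np.round(r["location"]),k.sum(),np.round(np.median(q,0),3),round(float(np.percentile(q[:,2],95)),3))
E
```

```text
[0.22876575 0.52686223 0.21364577] [[-9.17194310e-01  3.98438818e-01 -1.05143365e-03]
 [ 3.98440042e-01  9.17193130e-01 -1.51519282e-03]
 [ 3.60656085e-04 -1.80865950e-03 -9.99998299e-01]] 0.09163704835364095 [-0.45263084  0.14982842  0.99421778]
top inst_a 0.7 [338. 190.] 6738 [ 0.588 -0.143  0.108] 0.124
top inst_a 0.58 [194. 182.] 8298 [0.611 0.19  0.092] 0.123
top vial 0.58 [367. 212.] 106 [ 0.535 -0.221  0.09 ] 0.092
top rocker 0.66 [338. 191.] 6698 [ 0.587 -0.144  0.108] 0.124
top rocker 0.49 [345. 217.] 228 [ 0.522 -0.161  0.09 ] 0.095
top zero_key 0.62 [370. 213.] 116 [ 0.535 -0.221  0.09 ] 0.092
top read_key 0.46 [316. 227.] 121 [ 0.507 -0.1    0.09 ] 0.092
top rinse 0.66 [340. 118.] 751 [ 0.766 -0.161  0.105] 0.152
top reagent 0.64 [206. 118.] 803 [0.766 0.161 0.089] 0.131
top spare_vial 0.65 [193. 180.] 8227 [0.611 0.189 0.092] 0.123
top beaker 0.63 [352. 280.] 482 [ 0.366 -0.19   0.022] 0.076
top beaker 0.59 [203. 284.] 150 [0.376 0.169 0.057] 0.061
top tip_box 0.6 [276. 112.] 1845 [0.789 0.    0.06 ] 0.063
top marker 0.9 [275. 281.] 346 [ 0.363 -0.001  0.016] 0.019
top m
[... 598 characters left out ...]
  0.092] 0.149
scene rinse 0.56 [316. 173.] 191 [ 0.521 -0.156  0.087] 0.094
scene reagent 0.57 [382. 336.] 1575 [0.795 0.181 0.085] 0.13
scene spare_vial 0.59 [468. 210.] 203 [0.383 0.178 0.045] 0.058
scene spare_vial 0.22 [316. 174.] 220 [ 0.523 -0.155  0.087] 0.094
scene beaker 0.8 [340. 146.] 654 [ 0.382 -0.178  0.049] 0.073
scene beaker 0.55 [467. 208.] 214 [0.383 0.179 0.047] 0.059
scene beaker 0.33 [316. 173.] 181 [ 0.522 -0.157  0.087] 0.094
scene tip_box 0.59 [304. 302.] 3210 [0.808 0.015 0.058] 0.061
scene tip_box 0.33 [291. 164.] 82 [ 0.538 -0.217  0.088] 0.089
scene marker 0.89 [403. 186.] 361 [0.367 0.008 0.013] 0.016
scene mortar 0.56 [229. 152.] 751 [ 0.537 -0.432  0.035] 0.05
```

```bash
python3 - <<'E'
import cv2
a=cv2.imread("pics/top1.png")[130:290,130:410]
cv2.imwrite("pics/top1c.png",cv2.resize(a,None,fx=2.8,fy=2.8,interpolation=2))
E
```

```text
(no output)
```

View pics/top1c.png

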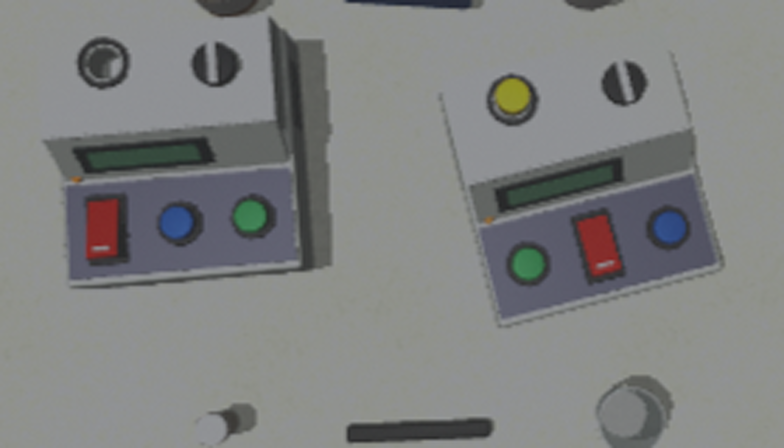

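View pics/scene1.png

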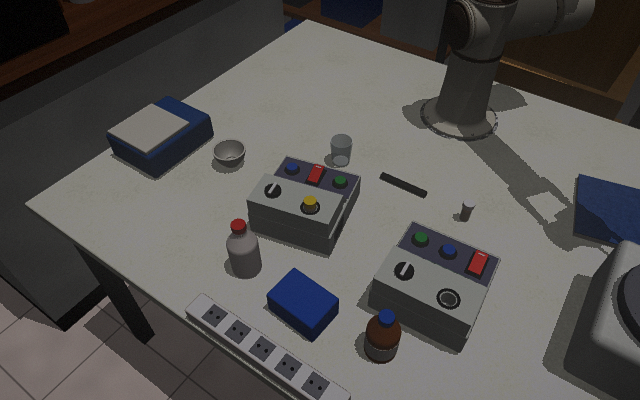

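The picture confirms that inst_a is the right-hand instrument: its yellow vial is at crop (512,97). Its keys are green at crop (527,263), rocker at (600,245) with the white mark towards the robot, and blue at (668,227). Next I'll move above it with the fingers shut and measure from close by.

```bash
python3 -m handwheel '[{"grip":0,"slide":[15,-45,10],"spin":3.6},{"grip":0,"slide":[30,-90,20],"spin":7.2},{"grip":0,"slide":[46,-134,20],"spin":10.8},{"grip":0,"slide":[62,-178,20],"spin":14.4},{"grip":0,"slide":[78,-222,20],"spin":18},{"grip":0,"slide":[94,-266,20],"spin":21.6},{"grip":0,"slide":[110,-310,20],"spin":25.2},{"grip":0,"slide":[126,-354,20],"spin":28.8},{"grip":0,"slide":[140,-394,20],"spin":32.4},{"grip":0,"slide":[140,-394,20],"spin":36.4}]' 20
python3 -m handwheel '[{"grip":0,"slide":[10,-40,0],"spin":0},{"grip":0,"slide":[20,-80,0],"spin":0},{"grip":0,"slide":[30,-120,0],"spin":0},{"grip":0,"slide":[40,-160,0],"spin":0},{"grip":0,"slide":[50,-200,0],"spin":0},{"grip":0,"slide":[60,-240,0],"spin":0},{"grip":0,"slide":[75,-280,0],"spin":0},{"grip":0,"slide":[90,-293,0],"spin":0},{"grip":0,"slide":[90,-293,0],"spin":0},{"grip":0,"slide":[90,-293,0],"spin":0}]'
cat > look.py <<'E'
import sys
from h import *
s=manip.sense(); print(s["position"],s["tool_rot"][:,1],s["width"],s["wrist_force"])
im,d,P=cam("wrist"); cv2.imwrite(f"pics/{sys.argv[1]}.png",im)
for t in ("rocker","zero_key","read_key","vial"):
    for r in manip.regions_of(t,"wrist")[:2]:
        k=r["pixels"]&(d>0); q=P[k]
        if len(q): print(t,round(r["p"],2),np.round(r["location"]),k.sum(),np.round(np.median(q,0),4),np.round((np.percentile(q,2,axis=0)+np.percentile(q,98,axis=0))/2,4),np.round(np.percentile(q[:,2],[5,95]),4))
h=cv2.cvtColor(im,cv2.COLOR_BGR2HSV); sat=(h[...,1]>130)&(h[...,2]>50)&(P[...,2]>.078)&(P[...,2]<.1)&(d>0)
for n,c in (("red",(h[...,0]<8)|(h[...,0]>172)),("blue",(h[...,0]>100)&(h[...,0]<130)),("green",(h[...,0]>50)&(h[...,0]<90))):
    q=P[sat&c]; q=q[:]
    if len(q)>20: print(n,len(q),np.round(cv2.minAreaRect(q[:,:2].astype('f4')*1000),1) if 0 else cv2.minAreaRect(q[:,:2].astype('f4')*1000),np.round(np.median(q,0),4))
E
python3 look.py w1
```

```text
time_s: 2.3
position: [0.3706, 0.1292, 0.2349]
tool_rot: [[-0.976, -0.219, 0.001], [-0.219, 0.976, -0.002], [-0.001, -0.002, -1.0]]
wrist_force: [-0.7, 0.7, -0.1]
width: 0.0143
finger_force: 0.0
time_s: 3.3
position: [0.4587, -0.1592, 0.2344]
tool_rot: [[-0.975, -0.224, -0.001], [-0.224, 0.975, 0.001], [0.001, 0.001, -1.0]]
wrist_force: [0.1, 0.0, 0.4]
width: 0.0003
finger_force: 0.0
[ 0.45874148 -0.15919312  0.23437348] [-2.23532316e-01  9.74696046e-01  9.60039804e-04] 0.00031995989406286083 [0.10355356 0.04481909 0.35122591]
rocker 0.68 [305. 223.] 394 [ 0.5044 -0.1653  0.0924] [ 0.5079 -0.1637  0.0858] [0.0777 0.0943]
zero_key 0.96 [251. 237.] 593 [ 0.5338 -0.2196  0.0883] [ 0.5356 -0.2195  0.0843] [0.081  0.0895]
read_key 0.81 [368. 235.] 540 [ 0.5062 -0.1005  0.0882] [ 0.5073 -0.1002  0.0849] [0.0823 0.0894]
red 324 ((512.4116821289062, -163.1811981201172), (28.575525283813477, 26.6806583404541), 12.374066352844238) [ 0.5043 -0.1667  0.0923]
blue 585 ((548.0735473632812, -25.799758911132812), (419.7097473144531, 26.796913146972656), 86.44610595703125) [ 0.5346 -0.2194  0.0883]
green 862 ((530.9298095703125, 17.305252075195312), (265.29461669921875, 29.64398765563965), 79.75337219238281) [ 0.5159 -0.092   0.0882]
```

View pics/w1.png

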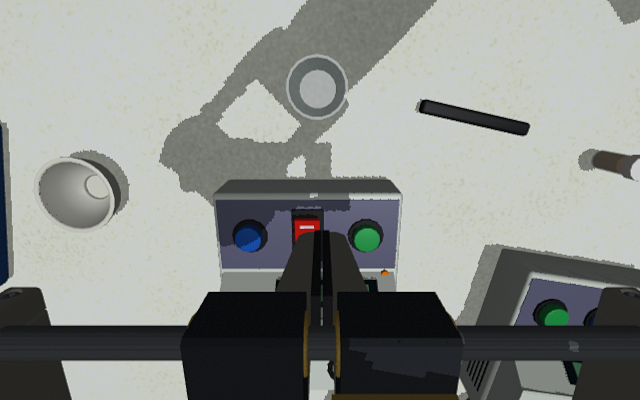

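Picture w1 shows the rocker's white mark at (305,226), blue at (250,237) and green at (367,237). The positions agree with the top camera. I'll press the rocker's outer end now.

```bash
python3 -m handwheel '[{"grip":0,"slide":[38,-6,-30],"spin":0},{"grip":0,"slide":[38,-6,-75],"spin":0},{"grip":0,"slide":[38,-6,-115],"spin":0},{"grip":0,"slide":[38,-6,-130],"spin":0},{"grip":0,"slide":[38,-6,-135],"spin":0},{"grip":0,"slide":[38,-6,-140],"spin":0},{"grip":0,"slide":[38,-6,-144],"spin":0},{"grip":0,"slide":[38,-6,-147],"spin":0},{"grip":0,"slide":[38,-6,-149],"spin":0},{"grip":0,"slide":[38,-6,-149],"spin":0}]'
```

```text
time_s: 4.55
position: [0.4976, -0.1661, 0.0861]
tool_rot: [[-0.975, -0.223, 0.001], [-0.223, 0.975, -0.001], [-0.001, -0.001, -1.0]]
wrist_force: [-1.2, -0.4, 1.5]
width: 0.0008
finger_force: 0.9
```

```bash
python3 -m handwheel '[{"grip":0,"slide":[0,0,-1],"spin":0},{"grip":0,"slide":[0,0,-2],"spin":0},{"grip":0,"slide":[0,0,-3],"spin":0},{"grip":0,"slide":[0,0,-3],"spin":0}]'
```

```text
time_s: 4.95
position: [0.4978, -0.1662, 0.0849]
tool_rot: [[-0.975, -0.224, 0.001], [-0.224, 0.975, -0.001], [-0.001, -0.001, -1.0]]
wrist_force: [-6.3, 0.5, 14.8]
width: 0.0002
finger_force: 7.9
```

```bash
python3 -m handwheel '[{"grip":0,"slide":[0,0,20],"spin":0},{"grip":0,"slide":[0,0,50],"spin":0},{"grip":0,"slide":[0,-30,90],"spin":0},{"grip":0,"slide":[0,-60,110],"spin":0},{"grip":0,"slide":[0,-60,110],"spin":0},{"grip":0,"slide":[0,-60,110],"spin":0}]'; python3 look.py w2; python3 -c "
import cv2;a=cv2.imread('pics/w2.png')[120:300,200:520];cv2.imwrite('pics/w2c.png',cv2.resize(a,None,fx=2,fy=2))"
```

```text
time_s: 5.55
position: [0.4971, -0.2256, 0.1924]
tool_rot: [[-0.975, -0.223, 0.0], [-0.223, 0.975, 0.001], [-0.001, 0.001, -1.0]]
wrist_force: [-0.1, -0.1, -1.3]
width: 0.0002
finger_force: 0.0
[ 0.49712949 -0.22564869  0.19235978] [-2.22510825e-01  9.74930079e-01  5.22942523e-04] 0.00019842284857615793 [-0.06402433 -0.13630181 -1.31179711]
rocker 0.82 [383. 234.] 1543 [ 0.5218 -0.1609  0.0881] [ 0.5218 -0.1607  0.0879] [0.0827 0.0935]
zero_key 0.52 [319. 225.] 318 [ 0.5265 -0.2234  0.0879] [ 0.5104 -0.2217  0.1357] [0.0793 0.1921]
read_key 0.9 [454. 234.] 815 [ 0.5073 -0.1017  0.0881] [ 0.5081 -0.1002  0.0844] [0.0807 0.0893]
read_key 0.74 [582. 298.] 5467 [0.5677 0.0978 0.0385] [0.6085 0.1086 0.0426] [0.0146 0.0676]
red 1530 ((521.4003295898438, -159.1826934814453), (48.13297653198242, 28.178478240966797), 13.30843448638916) [ 0.5224 -0.1605  0.0883]
blue 288 ((528.4474487304688, -223.1333465576172), (11.024114608764648, 26.885967254638672), 20.258071899414062) [ 0.5269 -0.2229  0.0878]
green 680 ((508.2204284667969, -99.83850860595703), (26.793903350830078, 27.308279037475586), 67.44327545166016) [ 0.5076 -0.1004  0.0883]
```

View pics/w2c.png

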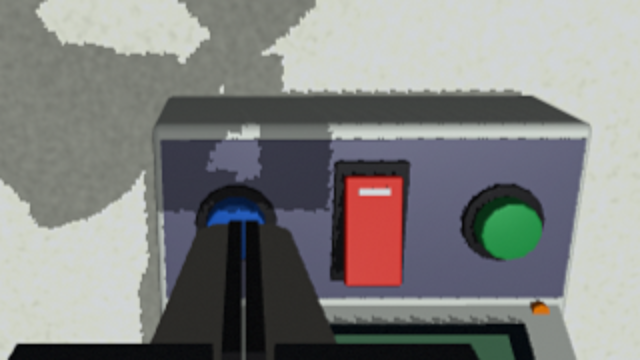

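The crop shows the rocker (370,230) tipped towards the robot. The depth range and the hard stop both agree that it is on. Next is the blue key.

```bash
python3 -m handwheel '[{"grip":0,"slide":[39,6,-20],"spin":0},{"grip":0,"slide":[39,6,-60],"spin":0},{"grip":0,"slide":[39,6,-90],"spin":0},{"grip":0,"slide":[39,6,-100],"spin":0},{"grip":0,"slide":[39,6,-104],"spin":0},{"grip":0,"slide":[39,6,-107],"spin":0},{"grip":0,"slide":[39,6,-110],"spin":0},{"grip":0,"slide":[39,6,-112],"spin":0},{"grip":0,"slide":[39,6,-112],"spin":0},{"grip":0,"slide":[39,6,-112],"spin":0}]'
```

```text
time_s: 6.8
position: [0.5371, -0.2203, 0.0832]
tool_rot: [[-0.975, -0.224, 0.002], [-0.224, 0.975, -0.001], [-0.002, -0.002, -1.0]]
wrist_force: [-2.9, 2.6, 8.5]
width: 0.0005
finger_force: 4.6
```

```bash
python3 -m handwheel '[{"grip":0,"slide":[0,0,-1],"spin":0},{"grip":0,"slide":[0,0,-1],"spin":0},{"grip":0,"slide":[0,0,20],"spin":0},{"grip":0,"slide":[0,0,60],"spin":0},{"grip":0,"slide":[-15,40,60],"spin":0},{"grip":0,"slide":[-28,80,60],"spin":0},{"grip":0,"slide":[-28,119,60],"spin":0},{"grip":0,"slide":[-28,119,60],"spin":0},{"grip":0,"slide":[-28,119,60],"spin":0}]'; python3 look.py w3;  python3 -c "
import cv2;a=cv2.imread('pics/w3.png')[120:300,100:420];cv2.imwrite('pics/w3c.png',cv2.resize(a,None,fx=2,fy=2))"
```

```text
time_s: 7.7
position: [0.5088, -0.1007, 0.1416]
tool_rot: [[-0.974, -0.225, 0.002], [-0.225, 0.974, -0.002], [-0.002, -0.002, -1.0]]
wrist_force: [0.3, -0.8, 0.1]
width: 0.0002
finger_force: 0.0
[ 0.50880369 -0.10066214  0.14155213] [-0.22514476  0.97432336 -0.00195872] 0.00015308991887250784 [ 0.28445663 -0.80687678  0.09558428]
rocker 0.65 [236. 212.] 2499 [ 0.5215 -0.1593  0.0882] [ 0.5219 -0.1595  0.088 ] [0.0828 0.0936]
rocker 0.37 [157. 210.] 1102 [ 0.5355 -0.2191  0.0824] [ 0.5359 -0.2195  0.0814] [0.0803 0.0836]
zero_key 0.9 [157. 212.] 1102 [ 0.5355 -0.2186  0.0824] [ 0.536  -0.2192  0.0812] [0.0797 0.0836]
read_key 0.65 [326. 212.] 1183 [ 0.5067 -0.0999  0.0883] [ 0.5075 -0.0997  0.0847] [0.0827 0.0894]
vial 0.59 [324. 212.] 1119 [ 0.5069 -0.1     0.0884] [ 0.5077 -0.1     0.0861] [0.0846 0.0894]
vial 0.36 [310. 392.] 58 [ 0.6357 -0.08    0.1201] [ 0.5809 -0.0894  0.1709] [0.1111 0.2313]
red 2440 ((522.3677978515625, -161.2393035888672), (48.48198318481445, 29.232532501220703), 13.000984191894531) [ 0.5225 -0.1591  0.0885]
blue 1097 ((536.3297119140625, -220.41775512695312), (27.446491241455078, 28.275135040283203), 2.9896955490112305) [ 0.5352 -0.2195  0.0824]
green 1522 ((530.2553100585938, 10.678581237792969), (252.2026824951172, 27.3076229095459), 78.72724151611328) [ 0.5104 -0.0965  0.0881]
```

View pics/w3c.png

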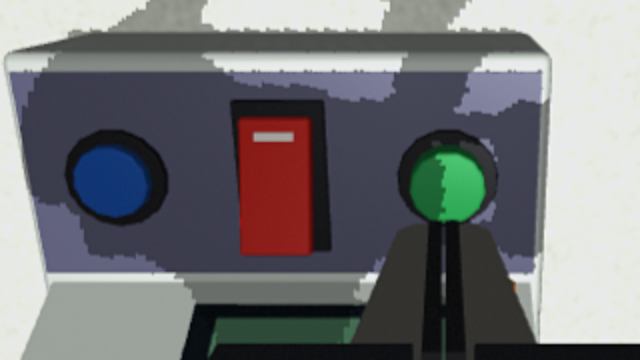

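The crop shows the blue key (112,182) sunk in: its top went from 88.3 to 82.4 mm, the full 6 mm. The rocker is still on and the green key is up. The tool is over green, so I'll press it and hold.

```bash
python3 -m handwheel '[{"grip":0,"slide":[0,0,-30],"spin":0},{"grip":0,"slide":[0,0,-45],"spin":0},{"grip":0,"slide":[0,0,-51],"spin":0},{"grip":0,"slide":[0,0,-55],"spin":0},{"grip":0,"slide":[0,0,-58],"spin":0},{"grip":0,"slide":[0,0,-60],"spin":0},{"grip":0,"slide":[0,0,-61],"spin":0},{"grip":0,"slide":[0,0,-62],"spin":0},{"grip":0,"slide":[0,0,-62],"spin":0},{"grip":0,"slide":[0,0,-62],"spin":0}]'
```

```text
time_s: 8.95
position: [0.5084, -0.1011, 0.083]
tool_rot: [[-0.975, -0.224, -0.001], [-0.224, 0.975, -0.001], [0.001, -0.001, -1.0]]
wrist_force: [-14.3, 4.2, 29.1]
width: 0.0004
finger_force: 14.1
```

```bash
python3 -m handwheel '[{"grip":0,"slide":[0,0,0.5],"spin":0},{"grip":0,"slide":[0,0,0.5],"spin":0},{"grip":0,"slide":[0,0,0.5],"spin":0},{"grip":0,"slide":[0,0,0.5],"spin":0},{"grip":0,"slide":[0,0,0.5],"spin":0}]'; python3 look.py w4
```

```text
time_s: 9.45
position: [0.5084, -0.1011, 0.083]
tool_rot: [[-0.975, -0.224, -0.001], [-0.224, 0.975, -0.001], [0.001, -0.001, -1.0]]
wrist_force: [-14.1, 4.4, 24.8]
width: 0.0007
finger_force: 12.5
[ 0.50839069 -0.10112552  0.08303613] [-2.24235521e-01  9.74534663e-01 -7.88527675e-04] 0.0007235359644131543 [-14.11366641   4.35363143  24.80645957]
rocker 0.84 [211. 249.] 4242 [ 0.5207 -0.1596  0.088 ] [ 0.5214 -0.1595  0.0879] [0.0828 0.0933]
zero_key 0.78 [106. 245.] 1772 [ 0.535  -0.2189  0.0824] [ 0.5357 -0.2193  0.0817] [0.0805 0.0834]
read_key 0.84 [326. 228.] 254 [ 0.4973 -0.1016  0.0816] [ 0.4983 -0.1004  0.081 ] [0.0793 0.0829]
read_key 0.73 [563. 316.] 6952 [0.542  0.0972 0.0359] [0.5715 0.1179 0.0401] [0.0142 0.064 ]
red 4095 ((522.2682495117188, -161.29031372070312), (48.461421966552734, 29.523487091064453), 12.864922523498535) [ 0.5215 -0.1592  0.0882]
blue 1844 ((536.61083984375, -221.32757568359375), (27.136674880981445, 30.47282600402832), 19.76912498474121) [ 0.5349 -0.2191  0.0823]
green 276 ((498.2757873535156, -99.60154724121094), (7.357596397399902, 23.280590057373047), 0.5240699648857117) [ 0.4974 -0.102   0.0817]
```

The rocker is on, blue is in, and green is down at about 82 mm and held with about 25 N.

```bash
python3 -c "
from cell import manip
print(manip.close_job())"
```

```text
the job is handed in; nothing more can be done
None
```

I switched on the rocker of the colorimeter with the yellow-capped vial, pushed its blue zero key fully in and handed the job in at about 9.5 s with the green read key held fully down; the last measurements agree, but the interface returned no verdict.

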